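Slide a thin pan lid over the ledge's edge and cover the condiment pan

TASK

Cover the narrow condiment pan with its thin flat lid. The lid lies too flat to grasp: come down on it slowly, press lightly and slide it out over the open front edge of the ledge until a quarter to a third of its length overhangs, then take it by the two long sides of the overhanging end, lift it clear, and lay it flat on the pan's rim, inside the lips, before letting go. Press gently throughout and leave everything else where it stands.

Things in the scene. Friction and masses are not known exactly. Their poses are not given: they have to be found in the camera images.
- lid_center (a point): Centre (half-way up) of the lid: a loose plain aluminium plate, 160 mm long (its x), 64 mm wide (its y), 3 mm thick, about 60 to 120 g, alike either way round. It starts flat in the ledge's pocket, long side along the ledge's x, rear end within 10 mm of the rear lip, front end 11 to 19 mm short of the open edge.
- ledge: Low fixed riser of grey plastic on two dark side legs, 190 mm long (x), 90 mm wide (y). Origin under its centre, on the counter; -x points to its open front, roughly towards the robot. Its flat top, where the lid lies, is 90 mm up. A lip 10 mm wide and 10 mm high runs along both long sides and the rear (pocket 70 mm wide); the front is open, with a free drop to the counter.
- ledge_edge (a point): Middle of the ledge's open front edge, level with the flat top (95 mm from the ledge's centre along its -x; axes as the ledge's). The overhang of the lid is what lies on the -x side of it.
- pan: Narrow fixed open condiment pan of steel, 120 mm long (x), 84 mm wide (y). Origin under its centre, on the counter; -x is its front, roughly towards the robot. Its flat rim is 85 mm up; a lip 6 mm wide and 6 mm high stands on it along both long sides (72 mm clear between) and at the rear (inner face 54 mm from the centre). No lip at the front: there the lid sticks out about 47 mm.
- pan_seat (a point): On the rim's level, where the centre of the lid's underside belongs when it is seated between the lips (27 mm from the pan's centre along its -x; axes as the pan's). The seated lid's centre is 1.5 mm above it, its rear end 1 to 5 mm from the rear lip.
- lid: The same lid, origin at the centre of its underside; x along its length, z up. Smooth: it slides easily on the ledge (friction about 0.25), less easily under a fingertip, so a light push of about 5 N from above drags it along; a finger may still slip on it. It must never be pressed on the ledge or on the pan with more than 25 N; both are rigid, so touch down no faster than about 5 mm/s and feel for contact.
- carton: Milk carton, 57 mm square, 109 mm high; stands behind and between ledge and pan. Bystander, origin under its centre: leave it alone.
- shaker: Metal salt shaker, 40 mm across, 77 mm high; stands between ledge and pan. Bystander, origin under its centre: leave it alone.
- spoon: Black serving spoon, 280 mm long, lying to the robot's left. Bystander, origin under its centre: leave it alone.
- squeeze: Yellow squeeze bottle, 52 mm across, 150 mm high, to the robot's right. Bystander, origin under its centre: leave it alone.
- bowl: White bowl, 110 mm across, 45 mm high, to the left. Bystander, origin under its centre: leave it alone.
- beaker: Blue beaker, 66 mm across, 90 mm high, to the right. Bystander, origin under its centre: leave it alone.
- spare_pan: Square open steel pan, 120 x 120 x 60 mm, to the right; not the one to cover. Bystander, origin under its centre: leave it alone.
There are look-alikes about, which are no part of the job. Of the things that look like the ledge, the larger one is meant. Of the things shaped like the lid, the aluminium one is meant.

How it is judged:
By the outcome, as a careful person would: the job done as asked, in the order asked, and still so for the second after the job is handed in, with the robot touching nothing.
It also fails if it takes over 53 s, if anything falls off the work surface, if the arm or the gripper's body presses on something with over 40 N, if the wrist force passes 120 N, or if a joint passes its speed limit or range.

ROBOT

A 6-joint arm with a two-finger parallel gripper is mounted at the origin on the work surface. World frame = base frame: x ahead of the robot, y to its left, z up, the work surface at z = 0. Lengths are in m, angles in degrees, forces in N, time in s.
With the tool pointing down it reaches from about 0.375 to 0.9 m from the base axis. Payload 3.1 kg.
Tool frame: the origin (TCP) lies on the centre line of the jaws, within the pads' length; the fingertips stand 25 mm ahead of it and the grasp point (between the pads) lies 6 mm ahead of it; y points along the fingers, x is the direction in which the jaws open and shut, and the axes are right-handed (so a half turn about y gives the same grasp; the last joint's range is limited). The gripper opens to 87 mm and grips with 3 to 60 N. Pads are 19 mm wide; open, the fingers measure 117 mm over their backs; the gripper's body (75 mm by 190 mm) begins 51 mm behind the grasp point.
Start: joints at [-73.367, 30.224, 82.088, -0, 67.689, -10.227], TCP at [0.282, -0.558, 0.248] pointing down, gripper open.
Joint ranges: [-176.69, 176.69], [-43.24, 126.21], [12.49, 139.97], [-82, 262], [0, 151.66], [-163.58, 163.58]. Speed limits (degrees/s): [159.86, 159.86, 180, 180, 180, 180].

INTERFACE

Orientations are given as a 3x3 rotation matrix whose columns are the frame's x, y, z axes.
In Python, from rig import * gives the robot as it stands.
- The arm moves only by the tool play_rows, never from a script. Its argument "commands" is a list of rows, each a list of 2 entries, a list of its own where there are three numbers: the shift along the world's x, y, z in m, then the turn, a rotation vector about the world's x, y, z in rad. A call has 1 to 10 rows; each row is the pose to reach, as a shift and turn from the pose commanded when the call began; what a row does not reach only later rows make up. A row lasts 1/8 s, in which the tool goes at most 62.5 mm and 10.7 degrees, less where a joint would pass 70% of its speed; a pose out of reach is approached as far as the arm can. A call with a gripper value outside its range is refused whole. "gripper" is the finger opening in m, from 0 to 0.087, set as the call begins (left out, the last holds). The fingers move at their own pace and stop on an object; the grip force is fixed at half the most. Time passes only in rows, so rows that repeat a pose let the fingers close. It gives the time, the measured TCP pose, the force and the opening at its end, in the units of the state.
- read_state(): the state, without advancing time (a new reading comes with each control period).
- capture(name): name is "scene" or "side" or "wrist"; returns a dict with "frame" (400x640x3 uint8, red, green, blue), "depth" (400x640 float32, m along the optical axis (not along the pixel's ray), 0 where there is no reading), "mtx" (3x3 intrinsics, pixels), "cam_to_world" (4x4, takes a point from camera to world coordinates); the wrist camera has in their place "hand_eye" (4x4, takes a point from camera to tool coordinates, whose origin is the TCP and whose axes are the tool frame's). Camera axes: x right, y down, z forward; pixel columns grow to the right and rows downward; lengths in m; the calibration is good to about 2 mm. A picture is of the moment at which its call begins: read the wrist's pose just before it.
- hand_in(): hands the job in, once; it reports no verdict.
The state is a dict: "time_s": time; "joint_positions": joint angles; "qvel": joint speeds; "tau": joint torques, N m; "position": TCP position; "tcp_rot": TCP orientation; "force": force on the tool from outside, world axes, zero at the start; "moment": the same for the moment, N m; "opening": opening from 0.0 (shut) to 1.0 (fully open).
Only numpy, scipy, OpenCV 4.12 (cv2) and the standard library are available. Lean on these libraries where they do the work, as an engineer would, in place of code of your own. Each camera call takes 0.05 s, during which the arm holds its last target. There are 200 camera calls.

## Working session

There is one attempt and no reset: what is moved stays moved. The work goes in short steps, Python scripts to look and compute and a tool call to move; the robot and the scene stay as the last step left them, time stands still between calls to the robot, and variables do not carry over. Pictures are saved under pics/ and viewed, about 8 in all and at most 12, crops included, and the job is handed in when it is done.

Besides the shell and the picture viewer there is one more tool, called after "Request:" as name([rows], argument=value, ...), one row to a line, values as JSON. play_rows: Moves the arm, as the interface text tells. Its arguments: {"type":"object","properties":{"commands":{"type":"array"},"gripper":{"type":"number"}},"required":["commands"]}

```bash
mkdir -p pics; ls; cat > h.py <<'E'
from rig import *
import numpy as np, cv2
def save(n,img,s=1):
    cv2.imwrite('pics/'+n+'.png',cv2.cvtColor(cv2.resize(img,None,fx=s,fy=s,interpolation=cv2.INTER_CUBIC),cv2.COLOR_RGB2BGR))
def cw(c,s=None):
    if 'cam_to_world' in c: return np.array(c['cam_to_world'])
    T=np.eye(4);T[:3,:3]=np.array(s['tcp_rot']);T[:3,3]=s['position']
    return T@np.array(c['hand_eye'])
def ray(c,u,v,z,s=None):
    "intersect pixel ray with plane z"
    T=cw(c,s); K=np.array(c['mtx'])
    d=T[:3,:3]@np.linalg.inv(K)@[u,v,1]; return T[:3,3]+d*(z-T[2,3])/d[2]
def cloud(c,s=None):
    T=cw(c,s);K=np.array(c['mtx']);D=c['depth'];v,u=np.mgrid[:D.shape[0],:D.shape[1]]
    p=np.stack([(u-K[0,2])/K[0,0]*D,(v-K[1,2])/K[1,1]*D,D],-1)@T[:3,:3].T+T[:3,3]
    p[D==0]=np.nan; return p
E
python3 - <<'E'
from h import *
s=read_state();print(s)
c=capture('scene');save('scene',c['frame'],1.25);print(c['cam_to_world'])
np.savez('scene.npz',**c)
c=capture('side');save('side',c['frame'],1.25);print(c['cam_to_world']);np.savez('side.npz',**c)
E
```

```text
pics
{'time_s': 0.0, 'joint_positions': array([-7.33684408e+01,  3.02805303e+01,  8.21559522e+01, -1.74458310e-03,
        6.76888754e+01, -1.02266923e+01]), 'qvel': array([ 0.07338204, -0.01343583, -0.01861096,  0.04878447, -0.00110006,
       -0.09496454]), 'tau': array([-1.13148275e-05, -4.40040350e+01, -1.76594067e+01,  6.32911082e-02,
        5.81861415e-02, -1.63769496e-04]), 'position': array([ 0.28219378, -0.55690815,  0.24655721]), 'tcp_rot': array([[ 4.51794418e-01, -6.53204447e-04,  8.92121840e-01],
       [-8.92119469e-01,  2.08831128e-03,  4.51794746e-01],
       [-2.15814244e-03, -9.99997606e-01,  3.60750974e-04]]), 'force': array([ 0.35290563,  0.43587301, -0.7544134 ]), 'moment': array([ 0.00406996, -0.00467829,  0.03494033]), 'opening': 1.001621995404694}
[[-0.54744353  0.46606837 -0.69504378  1.26664498]
 [ 0.83666049  0.28749714 -0.46620234  0.47938995]
 [-0.01745906 -0.83673512 -0.54732944  0.65302312]
 [ 0.          0.          0.          1.        ]]
[[-0.99674925 -0.04904314  0.06391949  0.46852597]
 [-0.08041652  0.65397932 -0.75222618  0.89870125]
 [-0.00491049 -0.75492107 -0.65579728  0.84508565]
 [ 0.          0.          0.          1.        ]]
```

View pics/scene.png

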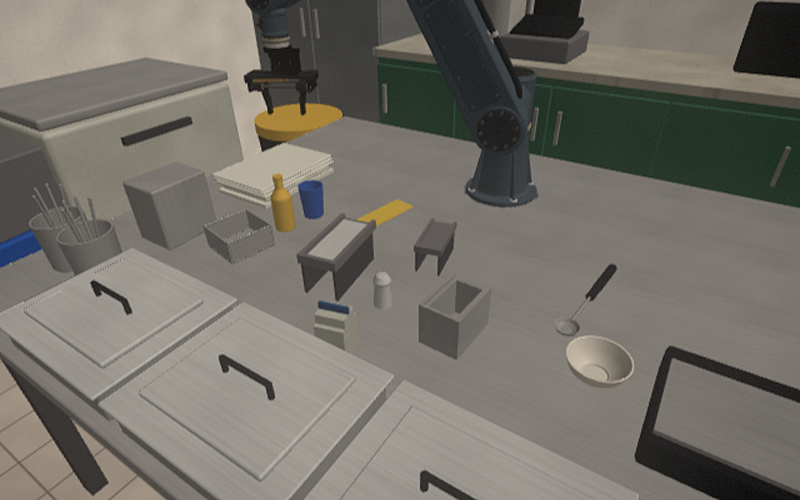

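View pics/side.png

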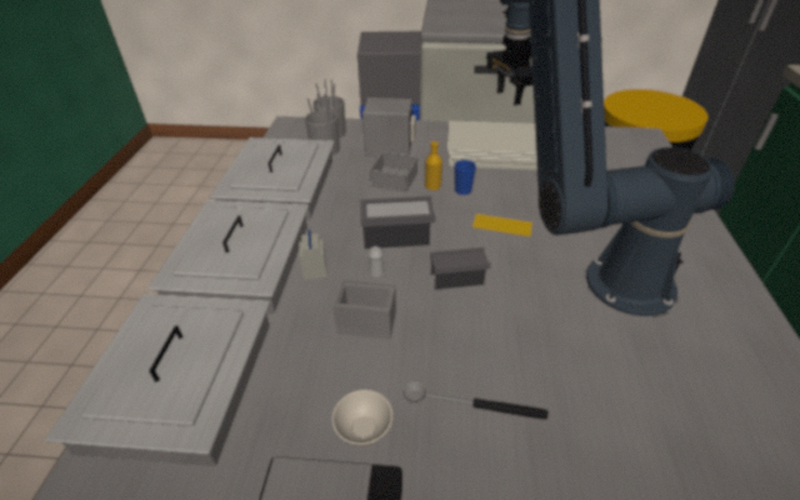

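The scene picture shows these candidates. Ledges: the large one at (340,245) and a small look-alike at (436,240). Lids: the aluminium plate at (338,240) and a yellow plate at (387,213). Pans: the narrow one at (455,310) and the square spare at (238,235). I choose the large ledge with the aluminium lid, and the narrow pan. Next I measure them.

```bash
python3 - <<'E'
from h import *
def rect(p,name):
    r=cv2.minAreaRect(p[:,:2].astype(np.float32)*1000);print(name,len(p),np.round(r[0],1),np.round(r[1],1),round(r[2],1),'z',np.round(np.percentile(p[:,2],[5,50,95]),4))
for n in('scene','side'):
    c=dict(np.load(n+'.npz'));P=cloud(c);z=P[...,2]
    # rough centre
    if n=='scene':
        for nm,(u,v),h in(('ledge',(338,240),.09),('pan',(462,290),.085),('carton',(333,310),.1),('shaker',(382,275),.07),('squeeze',(280,180),.15),('small',(436,232),.06),('beaker',(311,185),.09)):
            print(nm,np.round(ray(c,u/1.25,v/1.25,h),3),np.round(P[int(v/1.25),int(u/1.25)],3))
    L=ray(dict(np.load('scene.npz')),338/1.25,240/1.25,.09); Q=ray(dict(np.load('scene.npz')),455/1.25,295/1.25,.085)
    f=c['frame'].astype(int).sum(-1)
    for nm,C,R,zl,zh in(('ledge all',L,.14,.08,.11),('pan all',Q,.11,.075,.1)):
        m=(np.hypot(P[...,0]-C[0],P[...,1]-C[1])<R)&(z>zl)&(z<zh);rect(P[m],n+' '+nm)
    m=(np.hypot(P[...,0]-L[0],P[...,1]-L[1])<.14)&(z>.085)&(z<.11)&(f>330);rect(P[m],n+' lid')
c=dict(np.load('scene.npz'));im=cv2.resize(c['frame'][150:300,220:400],None,fx=4.4,fy=3.9,interpolation=cv2.INTER_CUBIC) if 0 else c['frame'][155:295,225:405]
save('crop1',im,4)
E
```

```text
ledge [ 0.584 -0.139  0.09 ] [ 0.589 -0.136  0.093]
pan [0.595 0.169 0.085] [0.572 0.157 0.065]
carton [0.783 0.012 0.1  ] [0.781 0.01  0.098]
shaker [0.618 0.001 0.07 ] [0.626 0.005 0.076]
squeeze [ 0.515 -0.371  0.15 ] [ 0.502 -0.385  0.141]
small [0.399 0.002 0.06 ] [0.401 0.001 0.062]
beaker [ 0.405 -0.378  0.09 ] [ 0.385 -0.402  0.076]
scene ledge all 1539 [ 584.9 -138.7] [194.3  93.4] 10.1 z [0.0839 0.0926 0.0998]
scene pan all 910 [623.4 170. ] [ 85.9 123.5] 87.3 z [0.0762 0.0845 0.0911]
scene lid 704 [ 577.8 -144.2] [169.6  65.4] 10.3 z [0.0898 0.092  0.0938]
side ledge all 1247 [ 584.5 -136.8] [189.5  99.7] 9.7 z [0.084  0.094  0.1017]
side pan all 786 [623.4 171.7] [ 89.1 120.7] 86.7 z [0.0766 0.0859 0.0925]
side lid 509 [ 581.4 -136.2] [160.9  74.7] 9.3 z [0.091  0.0935 0.097 ]
```

View pics/crop1.png

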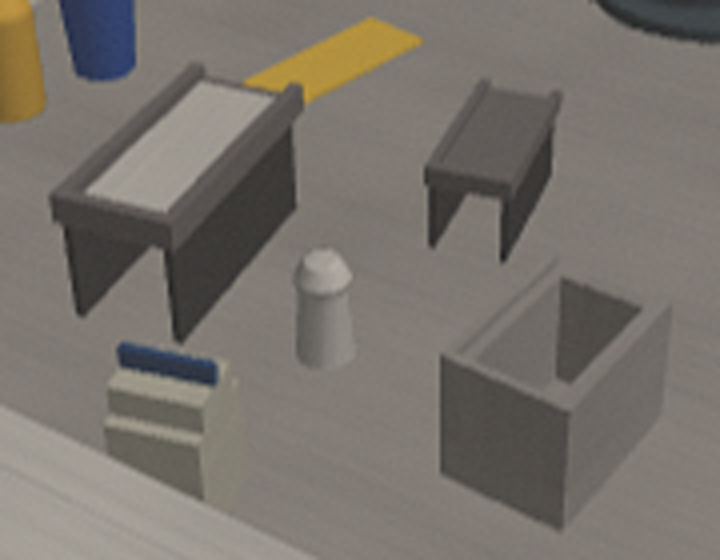

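The crop confirms the choice. The aluminium lid lies in the large ledge (crop 190,145), its front towards the yellow plate and robot, and the narrow pan is at (555,390). Next I check the wrist camera geometry before moving.

```bash
python3 - <<'E'
from h import *
c=capture('wrist');print(np.round(c['hand_eye'],3),np.round(c['mtx'],1))
E
```

```text
[[ 1.    -0.002  0.    -0.   ]
 [-0.001 -0.295  0.956 -0.136]
 [-0.002 -0.956 -0.295  0.081]
 [ 0.     0.     0.     1.   ]] [[320.5   0.  314.7]
 [  0.  320.5 202.2]
 [  0.    0.    1. ]]
```

Request:
play_rows([
  [[0.03,0.042,0.01],[0,0,-0.03]],
  [[0.06,0.084,0.02],[0,0,-0.06]],
  [[0.09,0.125,0.03],[0,0,-0.09]],
  [[0.12,0.167,0.04],[0,0,-0.13]],
  [[0.15,0.21,0.05],[0,0,-0.16]],
  [[0.18,0.25,0.05],[0,0,-0.19]],
  [[0.21,0.292,0.05],[0,0,-0.22]],
  [[0.235,0.334,0.05],[0,0,-0.25]],
  [[0.255,0.376,0.05],[0,0,-0.28]],
  [[0.27,0.418,0.05],[0,0,-0.295]],
], gripper=0.0)

```text
time_s: 1.4
position: [0.553, -0.138, 0.2972]
tcp_rot: [[0.173, -0.0, 0.985], [-0.985, 0.0, 0.173], [-0.0, -1.0, -0.0]]
force: [0.7, 0.3, 0.4]
opening: 0.021
```

```bash
python3 - <<'E'
from h import *
s=read_state();c=capture('wrist');c['position']=s['position'];c['tcp_rot']=s['tcp_rot'];np.savez('w1.npz',**c);save('w1',c['frame'],1.25)
print(s['position'],s['force'],s['opening'])
E
```

```text
[ 0.55297184 -0.13796515  0.29719661] [0.66061019 0.25728123 0.41175879] 0.02119170047971893
```

View pics/w1.png

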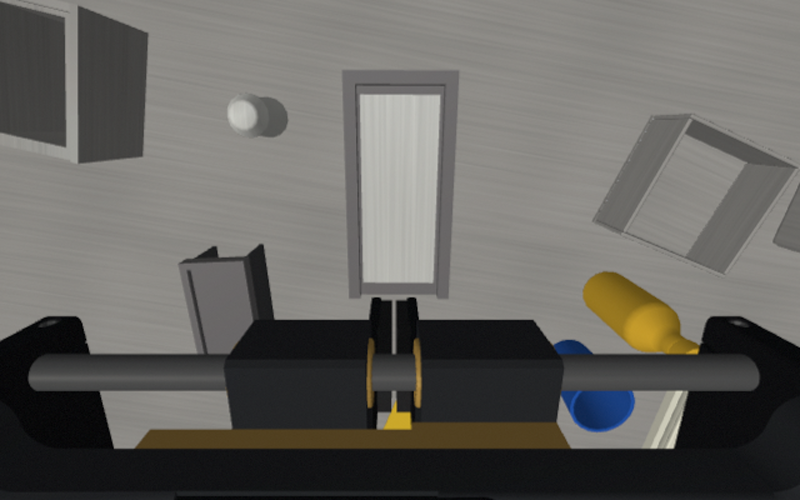

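The wrist picture shows the lid with corners at about (360,93), (440,94), (435,283) and (361,283), flat in the pocket. The ledge's front edge is at row 296 and its rear lip corners are at (342,70) and (459,70).

```bash
python3 - <<'E'
from h import *
c=dict(np.load('w1.npz'))
def r(u,v,z): return ray(c,u/1.25,v/1.25,z,c)[:2]
A=np.array([r(*p,.093) for p in((360,93),(440,94),(435,283),(361,283))])
print('lid',np.round(A,4),A.mean(0).round(4)); 
e=lambda a,b:np.degrees(np.arctan2(*(a-b)[::-1]))
print('yaw',e(A[0],A[3]),e(A[1],A[2]),np.linalg.norm(A[0]-A[3]),np.linalg.norm(A[0]-A[1]))
B=np.array([r(*p,.1) for p in((342,70),(459,70),(448,297),(349,297))]);print('ledge',np.round(B,4),B.mean(0).round(4),e(B[0],B[3]),e(B[1],B[2]),np.linalg.norm(B[0]-B[3]),np.linalg.norm(B[0]-B[1]))
F=np.array([r(*p,.09) for p in((361,296),(438,296))]);print('front',F.round(4),F.mean(0).round(4))
E
```

```text
lid [[ 0.6556 -0.0932]
 [ 0.6657 -0.1558]
 [ 0.5077 -0.1841]
 [ 0.4962 -0.1177]] [ 0.5813 -0.1377]
yaw 8.727482008034013 10.151125530342744 0.16132095040277894 0.0634156412150806
ledge [[ 0.669  -0.0779]
 [ 0.6843 -0.166 ]
 [ 0.499  -0.1971]
 [ 0.4838 -0.1091]] [ 0.584  -0.1375] 9.570726836878471 9.551193232193505 0.187883049954432 0.08938722759785825
front [[ 0.4822 -0.1195]
 [ 0.4943 -0.19  ]] [ 0.4883 -0.1548]
```

Request:
play_rows([
  [[0.01,0.0,-0.03],[0,0,0]],
  [[0.02,0.001,-0.07],[0,0,0]],
  [[0.033,0.001,-0.11],[0,0,0]],
  [[0.033,0.001,-0.145],[0,0,0]],
  [[0.033,0.001,-0.163],[0,0,0]],
  [[0.033,0.001,-0.17],[0,0,0]],
  [[0.033,0.001,-0.172],[0,0,0]],
  [[0.033,0.001,-0.172],[0,0,0]],
])

```text
time_s: 2.45
position: [0.5861, -0.1389, 0.1267]
tcp_rot: [[0.173, 0.002, 0.985], [-0.985, -0.001, 0.173], [0.001, -1.0, 0.002]]
force: [0.2, 0.0, 0.6]
opening: 0.006
```

Request:
play_rows([
  [[0,0,-0.0005],[0,0,0]],
  [[0,0,-0.001],[0,0,0]],
  [[0,0,-0.0015],[0,0,0]],
  [[0,0,-0.002],[0,0,0]],
  [[0,0,-0.0025],[0,0,0]],
  [[0,0,-0.003],[0,0,0]],
  [[0,0,-0.0035],[0,0,0]],
  [[0,0,-0.004],[0,0,0]],
])

```text
time_s: 3.45
position: [0.5854, -0.1385, 0.1215]
tcp_rot: [[0.173, -0.0, 0.985], [-0.985, 0.0, 0.173], [-0.0, -1.0, -0.0]]
force: [0.1, -0.7, -0.1]
opening: 0.006
```

Request:
play_rows([
  [[0,0,-0.0005],[0,0,0]],
  [[0,0,-0.001],[0,0,0]],
  [[0,0,-0.0015],[0,0,0]],
  [[0,0,-0.002],[0,0,0]],
])

```text
time_s: 3.95
position: [0.5854, -0.1386, 0.1195]
tcp_rot: [[0.173, 0.0, 0.985], [-0.985, -0.0, 0.173], [0.0, -1.0, 0.0]]
force: [-0.4, -0.5, 0.8]
opening: 0.007
```

Request:
play_rows([
  [[0,0,-0.0005],[0,0,0]],
  [[0,0,-0.001],[0,0,0]],
])

```text
time_s: 4.2
position: [0.5854, -0.1386, 0.1185]
tcp_rot: [[0.173, -0.0, 0.985], [-0.985, -0.0, 0.173], [0.0, -1.0, -0.0]]
force: [1.0, 1.2, -0.1]
opening: 0.004
```

Request:
play_rows([
  [[0,0,-0.0004],[0,0,0]],
  [[0,0,-0.0008],[0,0,0]],
])

```text
time_s: 4.45
position: [0.5854, -0.1385, 0.1184]
tcp_rot: [[0.173, 0.0, 0.985], [-0.985, -0.0, 0.173], [0.0, -1.0, 0.0]]
force: [-1.9, 1.6, 6.5]
opening: 0.005
```

Contact is at TCP z 0.1184 with about 6.5 N. Now I slide along the ledge.

Request:
play_rows([
  [[-0.001,-0.0002,-0.0001],[0,0,0]],
  [[-0.003,-0.0005,-0.0001],[0,0,0]],
  [[-0.006,-0.001,-0.0001],[0,0,0]],
  [[-0.0095,-0.0016,-0.0001],[0,0,0]],
  [[-0.013,-0.0022,-0.0001],[0,0,0]],
  [[-0.0165,-0.0028,-0.0001],[0,0,0]],
  [[-0.02,-0.0034,-0.0001],[0,0,0]],
])

```text
time_s: 5.32
position: [0.5665, -0.1426, 0.1184]
tcp_rot: [[0.173, 0.003, 0.985], [-0.985, -0.001, 0.173], [0.002, -1.0, 0.003]]
force: [1.6, -0.5, 5.4]
opening: 0.003
```

```bash
cat > look.py <<'E'
from h import *
import sys
s=read_state();c=capture('wrist');c['position']=s['position'];c['tcp_rot']=s['tcp_rot'];np.savez(sys.argv[1]+'.npz',**c);save(sys.argv[1],c['frame'],1.25)
print(s['position'],s['force'],s['opening'])
E
python3 look.py w2
```

```text
[ 0.5665205  -0.14260245  0.11843163] [ 1.64644426 -0.51568109  5.40487467] 0.003167061658737897
```

View pics/w2.png

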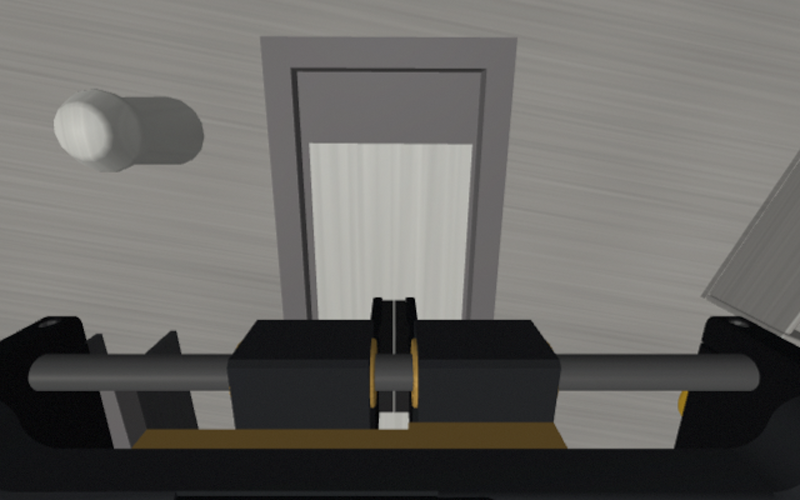

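The lid is following the finger: its rear edge is now at row 143 (columns 309–472), well away from the rear lip at row 70.

```bash
cat > rear.py <<'E'
from h import *
import sys
n,row,u0,u1,lip,l0,l1=sys.argv[1],*map(float,sys.argv[2:])
c=dict(np.load(n+'.npz'));r=lambda u,v,z: ray(c,u/1.25,v/1.25,z,c)[:2]
d=np.array([.986,.168]);m=(r(u0,row,.093)+r(u1,row,.093))/2
o=(r(l0,lip,.1)+r(l1,lip,.1))/2  # outer rear top edge of ledge
print('rear mid',m.round(4),'ledge rear',o.round(4),'overhang vs seen ledge',160-190+1000*(o-m)@d,'vs first estimate',1000*(np.array([.4903,-.1536])-m)@d+160, 'lateral',1000*(m-o)@[-.168,.986])
E
python3 rear.py w2 143 309 472 37 261 517
```

```text
rear mid [ 0.6415 -0.1283] ledge rear [ 0.6767 -0.1218] overhang vs seen ledge 5.766015356746166 vs first estimate 6.652999597244332 lateral -0.49288431728188264
```

Request:
play_rows([
  [[-0.0035,-0.0006,0],[0,0,0]],
  [[-0.007,-0.0012,0],[0,0,0]],
  [[-0.0105,-0.0018,0],[0,0,0]],
  [[-0.014,-0.0024,0],[0,0,0]],
  [[-0.0175,-0.003,0],[0,0,0]],
  [[-0.021,-0.0036,0],[0,0,0]],
  [[-0.0235,-0.004,0],[0,0,0]],
  [[-0.025,-0.0043,0],[0,0,0]],
])

```text
time_s: 6.38
position: [0.5415, -0.1469, 0.1184]
tcp_rot: [[0.173, 0.003, 0.985], [-0.985, -0.001, 0.173], [0.002, -1.0, 0.003]]
force: [1.7, -0.2, 6.0]
opening: 0.007
```

Request:
play_rows([
  [[-0.003,-0.0005,0],[0,0,0]],
  [[-0.006,-0.001,0],[0,0,0]],
  [[-0.0095,-0.0016,0],[0,0,0]],
  [[-0.0125,-0.0021,0],[0,0,0]],
  [[-0.0145,-0.0025,0],[0,0,0]],
  [[-0.0148,-0.0025,0],[0,0,0]],
])

```text
time_s: 7.12
position: [0.5267, -0.1495, 0.1184]
tcp_rot: [[0.173, 0.003, 0.985], [-0.985, -0.002, 0.173], [0.002, -1.0, 0.003]]
force: [0.9, -0.4, 5.2]
opening: 0.005
```

```bash
python3 look.py w3
```

```text
[ 0.52673468 -0.14947184  0.11841625] [ 0.85084965 -0.36046698  5.24201367] 0.0045411262711735996
```

View pics/w3.png

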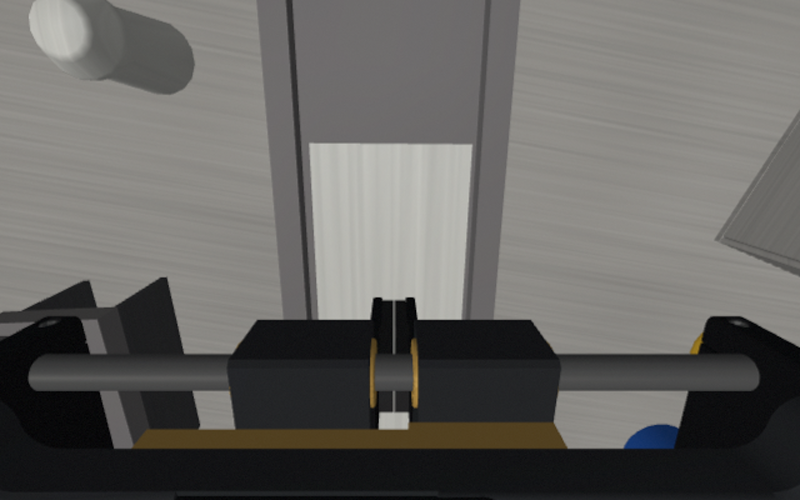

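The lid's rear edge stays at row 143 (309–472), so there was no slip and the overhang is about 46–47 mm. I lift off, open the fingers, and go to the overhanging end.

Request:
play_rows([
  [[0,0,0.001],[0,0,0]],
  [[0,0,0.004],[0,0,0]],
  [[0,0,0.02],[0,0,0]],
  [[0,0,0.04],[0,0,0]],
])

```text
time_s: 7.68
position: [0.5252, -0.1486, 0.1582]
tcp_rot: [[0.173, -0.001, 0.985], [-0.985, 0.001, 0.173], [-0.001, -1.0, -0.001]]
force: [0.5, 0.5, -0.4]
opening: 0.004
```

Request:
play_rows([
  [[-0.02,-0.003,0.01],[0,0,0]],
  [[-0.045,-0.006,0.01],[0,0,0]],
  [[-0.06,-0.009,0.01],[0,0,0]],
  [[-0.06,-0.009,0.01],[0,0,0]],
  [[-0.06,-0.009,0.01],[0,0,0]],
  [[-0.06,-0.009,0.01],[0,0,0]],
], gripper=0.087)

```text
time_s: 8.43
position: [0.4664, -0.1579, 0.1676]
tcp_rot: [[0.173, 0.001, 0.985], [-0.985, -0.0, 0.173], [0.0, -1.0, 0.001]]
force: [0.8, -0.4, -0.5]
opening: 0.603
```

```bash
python3 look.py w4
```

```text
[ 0.46644437 -0.15792426  0.16763322] [ 0.75848018 -0.36603481 -0.521529  ] 0.6030590298384015
```

View pics/w4.png

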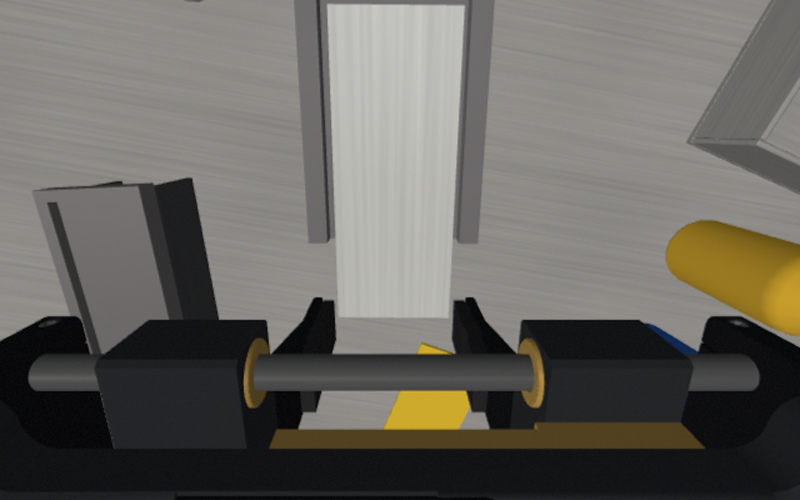

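The lid's front edge is at row 318 (columns 337–451), centred between the fingers. The ledge's front edge (lip tops) is at row 243.

```bash
python3 - <<'E'
from h import *
c=dict(np.load('w4.npz'));r=lambda u,v,z: ray(c,u/1.25,v/1.25,z,c)[:2]
d=np.array([.986,.168]);n=np.array([-.168,.986]);p=c['position'][:2]
a,b=r(337,318,.093),r(451,318,.093);e,f=r(308,243,.1),r(478,243,.1);g,h=r(327,4,.093),r(465,5,.093)
for k,q in(('lid front',(a+b)/2),('edge',(e+f)/2),('lid rear',(g+h)/2)):print(k,q.round(4),'rel tcp along,lat',((q-p)@d*1000).round(1),((q-p)@n*1000).round(1))
E
```

```text
lid front [ 0.4436 -0.1621] rel tcp along,lat -23.3 -0.3
edge [ 0.4899 -0.1535] rel tcp along,lat 23.9 0.4
lid rear [ 0.6013 -0.1356] rel tcp along,lat 136.7 -0.6
```

Request:
play_rows([
  [[0,0,0],[0,0,0]],
  [[0,0,0],[0,0,0]],
  [[0,0,0],[0,0,0]],
  [[0,0,0],[0,0,0]],
], gripper=0.087)

```text
time_s: 8.98
position: [0.4656, -0.1577, 0.1676]
tcp_rot: [[0.173, -0.0, 0.985], [-0.985, 0.0, 0.173], [-0.0, -1.0, -0.0]]
force: [0.3, -1.3, 0.2]
opening: 0.99
```

Request:
play_rows([
  [[0,0,-0.015],[0,0,0]],
  [[0,0,-0.035],[0,0,0]],
  [[0,0,-0.05],[0,0,0]],
  [[0,0,-0.06],[0,0,0]],
  [[0,0,-0.067],[0,0,0]],
  [[0,0,-0.07],[0,0,0]],
  [[0,0,-0.07],[0,0,0]],
])

```text
time_s: 9.85
position: [0.4657, -0.1578, 0.0977]
tcp_rot: [[0.173, 0.0, 0.985], [-0.985, -0.0, 0.173], [0.0, -1.0, 0.0]]
force: [0.3, -0.0, -0.2]
opening: 0.998
```

Request:
play_rows([
  [[0,0,0],[0,0,0]],
  [[0,0,0],[0,0,0]],
  [[0,0,0],[0,0,0]],
  [[0,0,0],[0,0,0]],
  [[0,0,0],[0,0,0]],
  [[0,0,0],[0,0,0]],
], gripper=0.05)

```text
time_s: 10.6
position: [0.4657, -0.1578, 0.0977]
tcp_rot: [[0.173, 0.0, 0.985], [-0.985, -0.0, 0.173], [0.0, -1.0, 0.0]]
force: [0.2, 0.0, 1.4]
opening: 0.725
```

Request:
play_rows([
  [[0,0,0],[0,0,0]],
  [[0,0,0.002],[0,0,0]],
  [[0,0,0.005],[0,0,0]],
  [[0,0,0.009],[0,0,0]],
  [[0,0,0.014],[0,0,0]],
  [[0,0,0.02],[0,0,0]],
  [[0,0,0.027],[0,0,0]],
  [[0,0,0.032],[0,0,0]],
  [[0,0,0.035],[0,0,0]],
  [[0,0,0.035],[0,0,0]],
], gripper=0.0)

```text
time_s: 11.85
position: [0.4657, -0.1578, 0.1329]
tcp_rot: [[0.173, 0.0, 0.985], [-0.985, -0.0, 0.173], [0.0, -1.0, 0.0]]
force: [0.3, -0.0, -0.9]
opening: 0.724
```

```bash
python3 look.py w5; python3 - <<'E'
from h import *
c=dict(np.load('w5.npz'));P=cloud(c,c);d=np.array([.986,.168]);n=np.array([-.168,.986])
q=P[...,:2]-c['position'][:2];a=q@d;l=q@n
m=(abs(l)<.028)&(P[...,2]>.115)&(P[...,2]<.15)
for lo in np.arange(.0,.15,.02):
    k=m&(a>lo)&(a<lo+.02);print(round(lo+.01,2),k.sum(),np.nanmedian(P[...,2][k]) if k.any() else None)
E
```

```text
[ 0.46570063 -0.15780848  0.13289325] [ 0.26800255 -0.00689148 -0.92961697] 0.7237213133642716
0.01 4238 0.12717710578052163
0.03 4739 0.1269093075383845
0.05 5321 0.12665197125781857
0.07 5988 0.126350907128644
0.09 6726 0.12606418430199154
0.11 7685 0.12580168123200794
0.13 164 0.12536268819071078
0.15 0 None
```

View pics/w5.png

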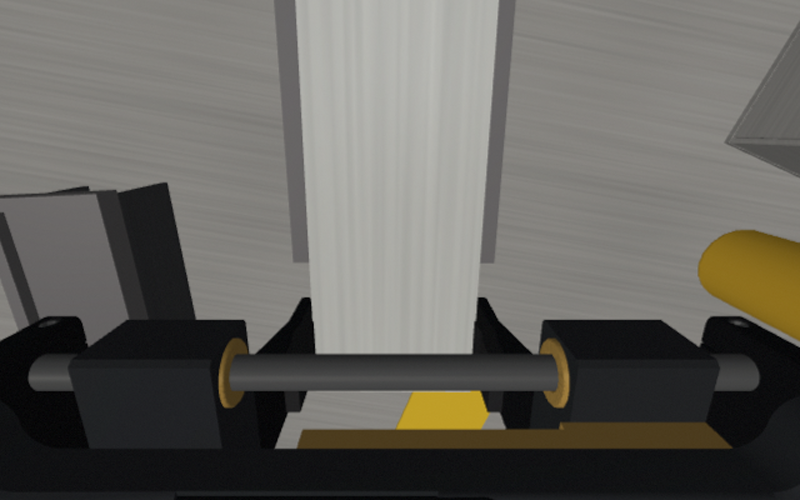

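The grip is sound: opening 63 mm and the lid level to within 1°. Now I carry it to a lookout beside the pan, already turned to the pan's yaw.

Request:
play_rows([
  [[0,0,0.01],[0,0,0]],
  [[0.002,0.004,0.03],[0,0,-0.01]],
  [[0.008,0.02,0.05],[0,0,-0.03]],
  [[0.02,0.045,0.065],[0,0,-0.06]],
  [[0.034,0.075,0.075],[0,0,-0.09]],
  [[0.048,0.107,0.077],[0,0,-0.12]],
  [[0.062,0.139,0.077],[0,0,-0.15]],
  [[0.076,0.17,0.077],[0,0,-0.18]],
  [[0.088,0.195,0.077],[0,0,-0.205]],
  [[0.094,0.208,0.077],[0,0,-0.22]],
])

```text
time_s: 13.15
position: [0.5599, 0.0517, 0.21]
tcp_rot: [[-0.045, 0.0, 0.999], [-0.999, 0.0, -0.045], [-0.0, -1.0, 0.0]]
force: [-0.7, -0.3, -0.5]
opening: 0.723
```

Request:
play_rows([
  [[0,0,0],[0,0,0]],
  [[0,0,0],[0,0,0]],
])

```text
time_s: 13.4
position: [0.5591, 0.0499, 0.2097]
tcp_rot: [[-0.046, -0.001, 0.999], [-0.999, -0.0, -0.046], [0.0, -1.0, -0.001]]
force: [-0.9, -0.3, -0.3]
opening: 0.722
```

```bash
python3 look.py w6
```

```text
[0.55914535 0.04985962 0.20971882] [-0.90509442 -0.29462542 -0.33216256] 0.7217390013285191
```

View pics/w6.png

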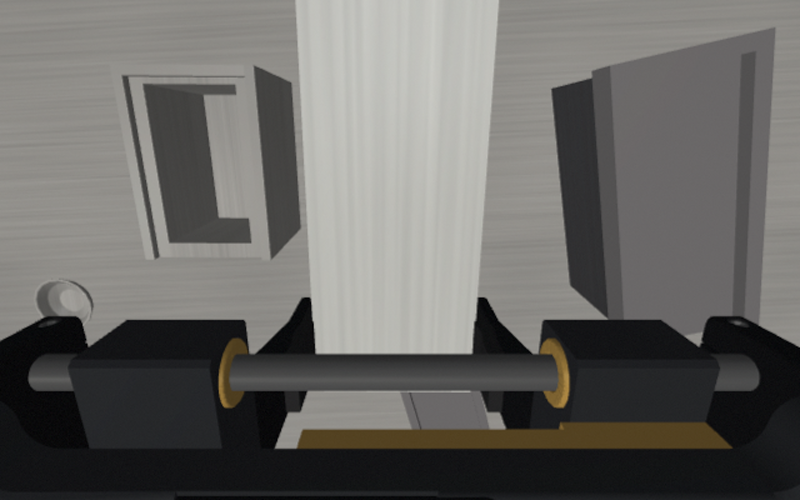

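The pan is at the upper left, with its top outline near (112,66), (254,66), (271,260) and (149,259). I enlarge it.

```bash
python3 - <<'E'
from h import *
c=np.load('w6.npz');save('w6c',c['frame'][45:215,75:250],3.5)
E
```

```text
(no output)
```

View pics/w6c.png

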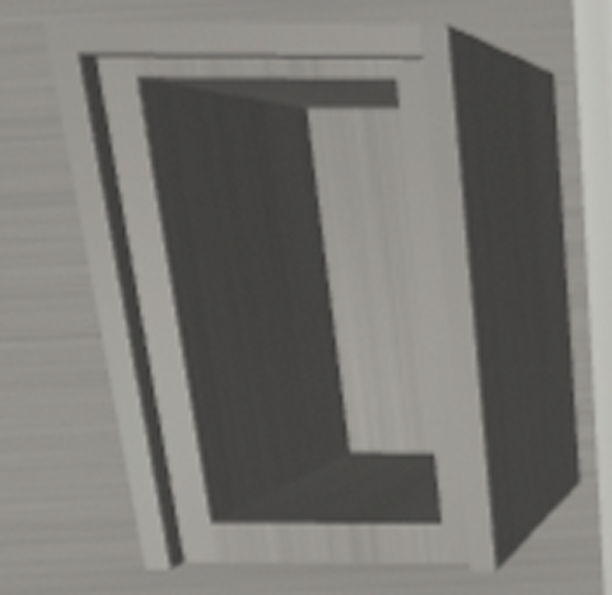

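```bash
python3 - <<'E'
from h import *
c=dict(np.load('w6.npz'));r=lambda u,v,z: ray(c,u/3.5+75,v/3.5+45,z,c)[:2]
O=np.array([r(*p,.091) for p in((46,22),(447,25),(496,570),(147,570))])
I=np.array([r(*p,.091) for p in((79,54),(422,58),(470,570),(170,567))])
e=lambda a,b:np.degrees(np.arctan2(*(a-b)[::-1])); N=np.linalg.norm
for X in(O,I): print(X.round(4).tolist(),X.mean(0).round(4),'yaw',e(X[0],X[3]).round(2),e(X[1],X[2]).round(2),e(X[0],X[1]).round(2)-90,'len',N(X[0]-X[3]).round(4),N(X[1]-X[2]).round(4),'wid',N(X[0]-X[1]).round(4),N(X[2]-X[3]).round(4))
y=np.radians(-3);d=np.array([np.cos(y),np.sin(y)])
print('centre from inner rear', (I[0]+I[1])/2-.054*d,'from inner front',(I[2]+I[3])/2+.06*d)
print(c['tcp_rot'])
E
```

```text
[[0.6845, 0.2088], [0.6799, 0.1258], [0.5609, 0.1321], [0.5649, 0.2155]] [0.6226 0.1705] yaw -3.16 -3.04 -3.1599999999999966 len 0.1198 0.1192 wid 0.0832 0.0834
[[0.6781, 0.2035], [0.6739, 0.132], [0.5612, 0.1383], [0.5654, 0.2098]] [0.6196 0.1709] yaw -3.18 -3.23 -3.3799999999999955 len 0.1129 0.1129 wid 0.0717 0.0716
centre from inner rear [0.62208207 0.17056794] from inner front [0.62320137 0.17091403]
[[-4.61077019e-02 -6.32097658e-04  9.98936274e-01]
 [-9.98936431e-01 -2.66802489e-04 -4.61078780e-02]
 [ 2.95663366e-04 -9.99999765e-01 -6.19123729e-04]]
```

```bash
python3 - <<'E'
from h import *
for nm,lo,hi,d,x0 in(('w4',.08,.1,(.986,.168),.03),('w5',.115,.15,(.986,.168),0),('w6',.19,.215,(.9989,-.0461),0)):
    c=dict(np.load(nm+'.npz'));P=cloud(c,c);d=np.array(d);q=P[...,:2]-c['position'][:2];a=q@d;l=q@[-d[1],d[0]]
    m=(abs(l)<.028)&(P[...,2]>lo)&(P[...,2]<hi)&(a>x0)&(a<.13)
    A=np.c_[a[m],l[m],np.ones(m.sum())];s=np.linalg.lstsq(A,P[...,2][m],rcond=None)[0];print(nm,s,s[2]-c['position'][2])
E
```

```text
w4 [ 8.59386504e-06 -1.21311717e-03  9.23255455e-02] -0.0753076704343999
w5 [-0.01387075 -0.00125021  0.12732591] -0.005567340897754125
w6 [-0.01473791 -0.00085052  0.20411753] -0.005601284232089304
```

Request:
play_rows([
  [[-0.002,0.008,-0.002],[0,0,-0.002]],
  [[-0.005,0.026,-0.01],[0,0,-0.004]],
  [[-0.009,0.05,-0.02],[0,0,-0.006]],
  [[-0.013,0.075,-0.03],[0,0,-0.009]],
  [[-0.018,0.1,-0.04],[0,0,-0.009]],
  [[-0.021,0.118,-0.05],[0,0,-0.009]],
  [[-0.022,0.1255,-0.06],[0,0,-0.009]],
  [[-0.022,0.1255,-0.068],[0,0,-0.009]],
  [[-0.022,0.1255,-0.07],[0,0,-0.009]],
  [[-0.022,0.1255,-0.07],[0,0,-0.009]],
])

```text
time_s: 14.7
position: [0.5379, 0.1751, 0.1396]
tcp_rot: [[-0.056, 0.0, 0.998], [-0.998, -0.0, -0.056], [0.0, -1.0, 0.0]]
force: [-0.5, -0.6, -0.7]
opening: 0.722
```

Request:
play_rows([
  [[-0.0005,0.0001,-0.008],[0,-0.004,0]],
  [[-0.001,0.0003,-0.02],[0,-0.009,0]],
  [[-0.0015,0.0003,-0.029],[0,-0.0145,0]],
  [[-0.0015,0.0003,-0.034],[0,-0.0145,0]],
  [[-0.0015,0.0003,-0.034],[0,-0.0145,0]],
])

```text
time_s: 15.32
position: [0.5358, 0.176, 0.105]
tcp_rot: [[-0.055, 0.013, 0.998], [-0.998, -0.0, -0.055], [-0.001, -1.0, 0.013]]
force: [0.5, 0.7, -1.1]
opening: 0.722
```

```bash
python3 look.py w7;  python3 - <<'E'
from h import *
c=capture('scene');np.savez('s2.npz',**c);a=c['frame'][205:295,315:415]
w=np.load('w7.npz')['frame']
im=np.zeros((590,790,3),np.uint8);im[:400,:640]=w;save('w7x',w,1.2)
np.save('a.npy',a)
# composite: wrist on top-left (0.75x of 640x400 =480x300) + scene crop x3.. 
W=cv2.resize(w[:260,100:540],None,fx=1.8,fy=1.8,interpolation=cv2.INTER_CUBIC);S=cv2.resize(a[:, :],None,fx=1.4,fy=1.4,interpolation=cv2.INTER_CUBIC)
S=cv2.resize(c['frame'][190:290,280:440],None,fx=1.25,fy=1.25)
out=np.zeros((468+125,792,3),np.uint8);out[:468]=W[:468,:792];out[468:,:200]=S
d=capture('side');np.savez('d2.npz',**d);D=cv2.resize(d['frame'][200:282,200:420],None,fx=1.5,fy=1.5);out[468:468+123,220:550]=D
save('comp',out)
E
```

```text
[0.53580671 0.17603944 0.10504521] [ 0.53546619  0.74013606 -1.11689865] 0.7222828780208269
```

View pics/comp.png

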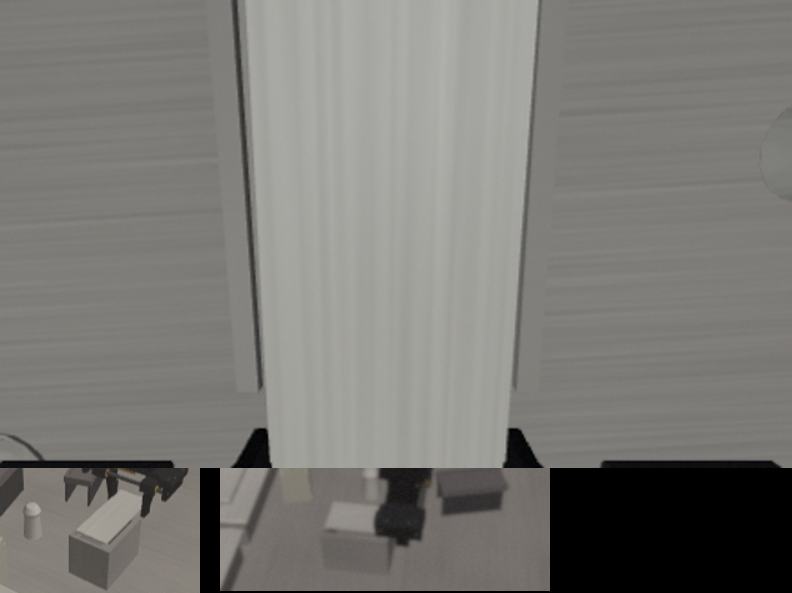

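The lid sits centred between the lips (lip inner edges at crop columns 262 and 515, lid edges at 266 and 511, by row 385). The front ends of the lips are at crop row 390.

```bash
python3 - <<'E'
from h import *
c=dict(np.load('w7.npz'));d=np.array([.9985,-.055]);p=c['position'][:2]
for v in(388,392):
  q=(ray(c,100+250/1.8,v/1.8,.091,c)+ray(c,100+526/1.8,v/1.8,.091,c))[:2]/2
  print(q,(q-p)@d*1000,'lat',(q-p)@[.055,.9985]*1000,'gap rear',(q-p)@d*1000+114-137.4)
# rear gap seen from scene: lid/lips by depth cloud
for n in('s2','d2'):
    k=dict(np.load(n+'.npz'));P=cloud(k);rel=P[...,:2]-[.6225,.1707];a=rel@d;l=rel@[.055,.9985]
    m=(abs(l)<.025)&(P[...,2]>.092)&(P[...,2]<.112)&(a<.08)&(a>-.05)
    print(n,m.sum(),'lid rear end along pan x',np.percentile(a[m],[95,99,100]))
E
```

```text
[0.56383166 0.17428238] 28.079548157755966 lat -0.21305783692324773 gap rear 4.67954815775596
[0.56266132 0.17434874] 26.907316882117502 lat -0.21116813789491778 gap rear 3.507316882117493
s2 620 lid rear end along pan x [0.04931728 0.05270204 0.05910595]
d2 424 lid rear end along pan x [0.05060377 0.05806351 0.06025674]
```

Request:
play_rows([
  [[0.0005,-0.0002,-0.002],[0,0,0]],
  [[0.001,-0.0002,-0.0045],[0,0,0]],
  [[0.001,-0.0002,-0.0065],[0,0,0]],
  [[0.001,-0.0002,-0.0075],[0,0,0]],
  [[0.001,-0.0002,-0.008],[0,0,0]],
  [[0.001,-0.0002,-0.0085],[0,0,0]],
  [[0.001,-0.0002,-0.009],[0,0,0]],
  [[0.001,-0.0002,-0.0095],[0,0,0]],
  [[0.001,-0.0002,-0.01],[0,0,0]],
])

```text
time_s: 16.6
position: [0.5371, 0.1759, 0.0956]
tcp_rot: [[-0.055, 0.014, 0.998], [-0.998, -0.0, -0.055], [-0.001, -1.0, 0.014]]
force: [-0.3, 0.2, -0.3]
opening: 0.725
```

Request:
play_rows([
  [[0,0,-0.0005],[0,0,0]],
  [[0,0,-0.001],[0,0,0]],
])

```text
time_s: 16.85
position: [0.5371, 0.1759, 0.0946]
tcp_rot: [[-0.055, 0.014, 0.998], [-0.998, -0.0, -0.055], [-0.001, -1.0, 0.014]]
force: [0.5, -0.1, -1.3]
opening: 0.726
```

Request:
play_rows([
  [[0,0,-0.0005],[0,0,0]],
  [[0,0,-0.001],[0,0,0]],
])

```text
time_s: 17.1
position: [0.5371, 0.1759, 0.0936]
tcp_rot: [[-0.055, 0.015, 0.998], [-0.998, 0.0, -0.055], [-0.001, -1.0, 0.015]]
force: [-0.3, 0.4, -1.3]
opening: 0.721
```

Request:
play_rows([
  [[0,0,-0.0004],[0,0,0]],
  [[0,0,-0.0008],[0,0,0]],
])

```text
time_s: 17.35
position: [0.5371, 0.1759, 0.0928]
tcp_rot: [[-0.055, 0.015, 0.998], [-0.998, -0.0, -0.055], [-0.001, -1.0, 0.015]]
force: [-0.2, 0.5, 0.3]
opening: 0.723
```

Request:
play_rows([
  [[0,0,-0.0003],[0,0,0]],
  [[0,0,-0.0006],[0,0,0]],
])

```text
time_s: 17.6
position: [0.5371, 0.1759, 0.0924]
tcp_rot: [[-0.055, 0.015, 0.998], [-0.998, -0.0, -0.055], [-0.001, -1.0, 0.015]]
force: [-0.9, 0.2, 2.0]
opening: 0.722
```

```bash
python3 - <<'E'
from h import *
s=read_state();print(s['position'],s['force'],s['moment'])
E
```

```text
[0.53706798 0.1758752  0.0924021 ] [-0.90165088  0.21771747  1.97724202] [-0.04901196  0.15161325 -0.0064299 ]
```

Request:
play_rows([
  [[0,0,-0.0003],[0,0,0]],
  [[0,0,-0.0003],[0,0,0]],
])

```text
time_s: 17.85
position: [0.5371, 0.1759, 0.0922]
tcp_rot: [[-0.055, 0.015, 0.998], [-0.998, -0.0, -0.055], [-0.001, -1.0, 0.015]]
force: [-0.7, 0.2, 2.8]
opening: 0.724
```

```bash
python3 - <<'E'
from h import *
s=read_state();print(s['position'],s['force'],s['moment'])
c=capture('wrist');P=cloud(c,s);d=np.array([.9985,-.055]);q=P[...,:2]-s['position'][:2];a=q@d;l=q@[-d[1],d[0]]
m=(abs(l)<.028)&(P[...,2]>.08)&(P[...,2]<.1)&(a>0)&(a<.13)
A=np.c_[a[m],l[m],np.ones(m.sum())];x=np.linalg.lstsq(A,P[...,2][m],rcond=None)[0];print(x,'z at pan rear end',x[2]+.137*x[0],'z at pan front',x[2]+.026*x[0])
E
```

```text
[0.53707921 0.17585659 0.09215866] [-0.68426972  0.24870672  2.75147237] [ 0.02455079  0.18342869 -0.00061932]
[0.02658019 0.00011868 0.08656726] z at pan rear end 0.09020874738869383 z at pan front 0.08725834578899247
```

```bash
cat > slope.py <<'E'
from h import *
def sl(s,c):
    P=cloud(c,s);d=np.array([.9985,-.055]);q=P[...,:2]-s['position'][:2];a=q@d;l=q@[-d[1],d[0]];z0=s['position'][2]-.0055
    m=(abs(l)<.028)&(abs(P[...,2]-z0)<.012)&(a>0)&(a<.13)
    A=np.c_[a[m],l[m],np.ones(m.sum())];x=np.linalg.lstsq(A,P[...,2][m],rcond=None)[0];print(x.round(5),'top z at rear',(x[2]+.137*x[0]).round(5),'at pan front',(x[2]+.026*x[0]).round(5))
if __name__=='__main__':
    s=read_state();print(s['time_s'],s['position'],s['force'],s['moment']);sl(s,capture('wrist'))
E
python3 -c "
from slope import *
c=dict(np.load('w7.npz'));sl(c,c)"
```

```text
[-0.0005   0.00034  0.09943] top z at rear 0.09936 at pan front 0.09942
```

The lid was level at hover. The front rim touched first and tipped it about 1.5°, so I pitch the rear end back down.

Request:
play_rows([
  [[0,0,0.0004],[0,0.004,0]],
  [[0,0,0.0006],[0,0.008,0]],
  [[0,0,0.0007],[0,0.012,0]],
  [[0,0,0.0007],[0,0.016,0]],
  [[0,0,0.0007],[0,0.02,0]],
  [[0,0,0.0007],[0,0.023,0]],
  [[0,0,0.0007],[0,0.023,0]],
])

```text
time_s: 18.77
position: [0.5373, 0.1759, 0.0927]
tcp_rot: [[-0.055, -0.008, 0.998], [-0.998, 0.0, -0.055], [0.0, -1.0, -0.008]]
force: [-0.1, -1.0, 3.3]
opening: 0.723
```

```bash
python3 slope.py
```

```text
18.775 [0.53725789 0.17587162 0.09272622] [-0.11326996 -1.04787378  3.25120257] [0.02915944 0.02122595 0.0279704 ]
[ 0.00513 -0.00117  0.08715] top z at rear 0.08785 at pan front 0.08728
```

Request:
play_rows([
  [[0,0,0.0001],[0,0.003,0]],
  [[0,0,0.0001],[0,0.006,0]],
  [[0,0,0.0001],[0,0.006,0]],
])

```text
time_s: 19.2
position: [0.5373, 0.1759, 0.0928]
tcp_rot: [[-0.055, -0.014, 0.998], [-0.998, 0.0, -0.055], [0.001, -1.0, -0.014]]
force: [-0.9, -0.9, 2.5]
opening: 0.723
```

```bash
python3 slope.py
```

```text
19.2 [0.53729632 0.17588043 0.09279083] [-0.87590034 -0.86003865  2.53976315] [ 0.04846294 -0.01649175  0.04691212]
[ 0.00191 -0.00058  0.08722] top z at rear 0.08748 at pan front 0.08727
```

The lid is flat now, within 0.2 mm end to end. I release it, then retreat straight up.

Request:
play_rows([
  [[0,0,0],[0,0,0]],
  [[0,0,0],[0,0,0]],
  [[0,0,0],[0,0,0]],
  [[0,0,0],[0,0,0]],
  [[0,0,0],[0,0,0]],
  [[0,0,0],[0,0,0]],
], gripper=0.087)

```text
time_s: 20.0
position: [0.5371, 0.1759, 0.0927]
tcp_rot: [[-0.055, -0.014, 0.998], [-0.998, -0.0, -0.055], [0.001, -1.0, -0.014]]
force: [0.3, -0.1, -0.0]
opening: 0.998
```

Request:
play_rows([
  [[0,0,0.005],[0,0,0]],
  [[0,0,0.02],[0,0,0]],
  [[0,0,0.045],[0,-0.014,0]],
  [[0,0,0.075],[0,-0.014,0]],
  [[0,0,0.105],[0,-0.014,0]],
  [[0,0,0.13],[0,-0.014,0]],
  [[0,0,0.14],[0,-0.014,0]],
  [[0,0,0.14],[0,-0.014,0]],
])

```text
time_s: 21.0
position: [0.5373, 0.1759, 0.2337]
tcp_rot: [[-0.055, 0.001, 0.998], [-0.998, 0.0, -0.055], [-0.0, -1.0, 0.001]]
force: [0.2, 0.0, -0.7]
opening: 1.002
```

```bash
python3 look.py w8; python3 - <<'E'
from h import *
w=np.load('w8.npz')['frame'];c=capture('scene')['frame'];np.save('s3.npy',c)
out=np.zeros((600,780,3),np.uint8);W=cv2.resize(w[0:280,190:450],None,fx=2,fy=2,interpolation=cv2.INTER_CUBIC);out[:560,:520]=W
S=cv2.resize(c[190:300,310:395],None,fx=3,fy=3,interpolation=cv2.INTER_CUBIC);out[:330,523:778]=S
S2=cv2.resize(c[150:330,190:430],None,fx=1.07,fy=1.07);out[340:340+S2.shape[0],522:522+S2.shape[1]]=S2
save('comp2',out)
E
```

```text
[0.53734118 0.17591135 0.23368258] [ 0.16230905  0.01117162 -0.68077658] 1.0017198746075027
```

View pics/comp2.png

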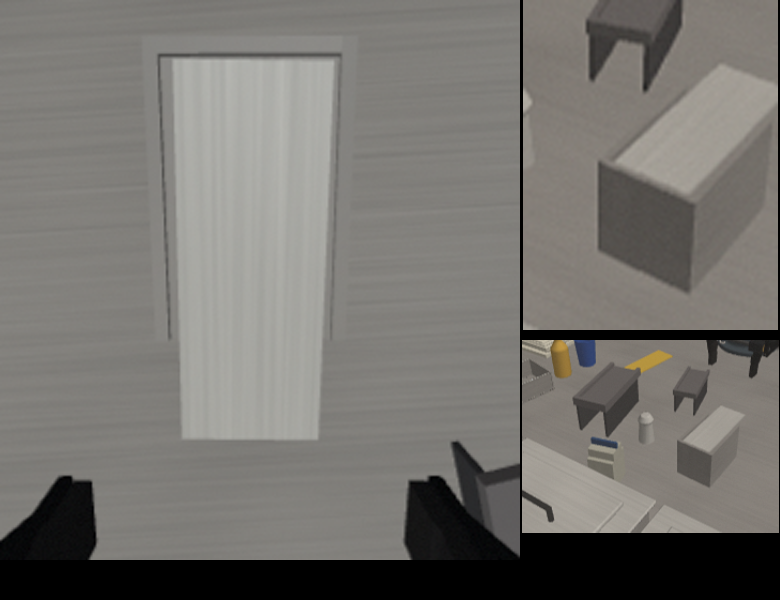

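The lid lies between the lips: rear edge at row 58, the rear lip's inner edge at about row 53, sides at 173–335 between lips at 160–341, front at row 440. I measure the rear gap and the level.

```bash
python3 - <<'E'
from h import *
c=dict(np.load('w8.npz'));d=np.array([.9985,-.055]);n=np.array([.055,.9985]);r=lambda u,v,z: ray(c,190+u/2,v/2,z,c)[:2]
f=lambda q:((q-[.6225,.1707])@d*1000,(q-[.6225,.1707])@n*1000)
print('lip inner rear',f(r(250,53.5,.091)),'lid rear',f(r(254,58,.088)),'lid front',f(r(250,440,.088)),'lip front',f(r(250,340,.091)))
print('row lid rear L/R',f(r(173,58,.088)),f(r(335,58,.088)),'lips rear',f(r(160,58,.091)),f(r(341,58,.091)),'front',f(r(182,440,.088)),f(r(320,440,.088)))
# edge profile along centre column
g=c['frame'][15:35,300:330].astype(int).sum((1,2))//30
print(list(zip(range(15,35),g)))
P=cloud(c,c);q=P[...,:2]-[.6225,.1707];a=q@d;l=q@n
m=(abs(l)<.027)&(a>-.1)&(a<.045)&(P[...,2]>.06)
A=np.c_[a[m],l[m],np.ones(m.sum())];x=np.linalg.lstsq(A,P[...,2][m],rcond=None)[0];print('plane',x.round(4),'resid',np.abs(A@x-P[...,2][m]).max())
E
```

```text
lip inner rear (np.float64(53.441145016958856), np.float64(0.19856507350296493)) lid rear (np.float64(52.46401956440958), np.float64(-1.3832968483144157)) lid front (np.float64(-108.12570104948746), np.float64(0.5371142220093779)) lip front (np.float64(-59.986000544605496), np.float64(0.4387187279019569))
row lid rear L/R (np.float64(52.53743977472659), np.float64(30.61844922795362)) (np.float64(52.39059333035589), np.float64(-33.387668497190866)) lips rear (np.float64(51.946384334467545), np.float64(35.38112804804612)) (np.float64(51.78405974027859), np.float64(-35.371467494028884)) front (np.float64(-108.04605254389708), np.float64(32.395215636643094)) (np.float64(-108.20769895342572), np.float64(-32.260708161312))
[(15, np.int64(378)), (16, np.int64(378)), (17, np.int64(383)), (18, np.int64(400)), (19, np.int64(406)), (20, np.int64(406)), (21, np.int64(406)), (22, np.int64(406)), (23, np.int64(406)), (24, np.int64(406)), (25, np.int64(390)), (26, np.int64(318)), (27, np.int64(238)), (28, np.int64(330)), (29, np.int64(430)), (30, np.int64(510)), (31, np.int64(521)), (32, np.int64(521)), (33, np.int64(521)), (34, np.int64(521))]
plane [-1.9732 -0.1396  0.1375] resid 0.25110509538944015
```

```bash
python3 - <<'E'
from h import *
c=dict(np.load('w8.npz'));d=np.array([.9985,-.055]);n=np.array([.055,.9985])
F=c['frame'].astype(float).sum(-1);f=lambda u,v,z:(ray(c,u,v,z,c)[:2]-[.6225,.1707])@d*1000
def edge(col,r0,r1,lvl=None):
    g=F[r0:r1,col[0]:col[1]].mean(1); k=np.argmax(abs(np.diff(g)));lo,hi=g[max(k-2,0)],g[min(k+3,len(g)-1)];t=(lo+hi)/2
    for i in range(max(k-2,0),len(g)-1):
        if (g[i]-t)*(g[i+1]-t)<=0: return r0+i+(g[i]-t)/(g[i]-g[i+1])
vf=edge((290,340),210,230);vl=edge((266,273),160,180);vr=edge((358,361),160,180);rr=28.9
print(vf,vl,vr,'lid front',f(315,vf,.088),'lip fronts',f(270,vl,.091),f(359,vr,.091),'lid rear',f(315,rr,.088),'lip inner',f(315,26.1,.091))
P=cloud(c,c);q=P[...,:2]-[.6225,.1707];a=q@d;l=q@n
m=(abs(l)<.027)&(a>-.1)&(a<.045)&(abs(P[...,2]-.088)<.008)
A=np.c_[a[m],l[m],np.ones(m.sum())];x=np.linalg.lstsq(A,P[...,2][m],rcond=None)[0];print('plane',x.round(4),'resid',np.abs(A@x-P[...,2][m]).max())
E
```

```text
219.33081820325395 175.77272727272728 174.25 lid front -107.45892526453822 lip fronts -65.09450050898202 -63.909022704629756 lid rear 52.53854345632002 lip inner 53.89520066006851
plane [ 0.0005 -0.0003  0.0874] resid 0.0028753173487583855
```

The lid's centre is within about 1 mm of the seat point, flat to 0.1 mm over its length, and nothing is touching the robot. I hand in.

```bash
python3 -c "
from rig import *
print(hand_in())"
```

```text
the job is handed in; nothing more can be done
None
```

The narrow pan is covered and the job is handed in, at about 21 s on the robot's clock.

**What I did**
- I pressed the aluminium lid with closed fingers; the readings were 5 to 6.5 N.
- I slid it about 60 mm, to an overhang of about 47 mm.
- I gripped the overhanging end by its long sides, lifted it, and carried it at about 200 mm to the pan.
- I lowered it at about 4 mm/s between the lips. The front of the rim touched first and tipped the lid about 1.5° up at the rear. I pitched the tool to level it before letting go, and the highest force reading on the pan was about 3 N.

**Last checks**
- **Level:** the lid is flat on the rim to about 0.1 mm over its length.
- **Position:** its centre is about 0.5 mm along and 0.7 mm sideways from the seat point. It is turned about 0.5° relative to the pan, and the side clearances are about 2 mm or more.
- **Rear gap:** estimates ran from about 1 to 2 mm, with 1.4 to 1.5 mm the best of them. That is inside the asked 1 to 5 mm, but near its lower limit. Before lowering I had expected 2 to 3.5 mm, so the two did not agree.
- **Failed measurements:** an automatic search for the front ends of the lips picked the wrong edges, and one plane fit was spoiled by stray depth points. I discarded the first and redid the fit with filtered points.
- **Surroundings:** in the last picture the shaker, carton and the other things in view looked unmoved. I did not measure them, and the bowl and spoon were not in it. The gripper was open, about 140 mm above the pan, touching nothing.

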